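Unlock the spice box with the red key

ROBOT

A 6-joint arm with a two-finger parallel gripper is mounted at the origin on the work surface. World frame = base frame: x ahead of the robot, y to its left, z up, the work surface at z = 0. Lengths are in mm, angles in rad, forces in N, time in s.
With the tool pointing down it reaches from about 275 to 750 mm from the base axis. Payload 10.2 kg.
Tool frame: the origin (TCP) lies midway between the tips of the shut fingers; the grasp point (between the pads) lies 19 mm behind it; z points along the fingers, y is the line along which they close (so a half turn about z gives the same grasp; the last joint's range is limited). The gripper opens to 85 mm and grips with 20 to 120 N. Pads are 22 mm wide; open, the fingers measure 114 mm over their backs; the gripper's body (76 mm by 85 mm) begins 54 mm behind the grasp point. The pads swing forward as they close: fully open they stand 13 mm farther back than shut.
Start: joints at [0.968, 0.313, 1.498, -0, 1.331, -0.223], TCP at [194.649, 487.589, 231.294] pointing down, gripper open.
Joint ranges: [-2.94, 2.94], [-0.97, 2.17], [0.19, 2.56], [-1.23, 4.37], [0.02, 3.11], [-2.88, 2.88]. Speed limits (rad/s): [2.39, 2.39, 3.01, 3.14, 3.14, 3.14].

INTERFACE

Orientations are given as a unit quaternion [w, x, y, z].
In Python, from rig import ctrl gives the robot as it stands.
- The arm moves only by the tool send_rows, never from a script. Its argument "targets" is a list of rows, each an object with "offset": the shift along the world's x, y, z in cm, a list of three; "spin": the turn about the world's z in rad. A call has 1 to 8 rows; each row is the pose to reach, as a shift and turn from the pose commanded when the call began; what a row does not reach only later rows make up. A row lasts 1/12 s, in which the tool goes at most 41.7 mm and 7.16 degrees, less where a joint would pass 70% of its speed; a pose out of reach is approached as far as the arm can. A call with a gripper value outside its range is refused whole. "grip" is the opening, from 0 (shut) to 1 (fully open), set as the call begins (left out, the last holds). The fingers move at their own pace and stop on an object; "squeeze" is the grip in N (left out, the last holds). Time passes only in rows, so rows that repeat a pose let the fingers close. It gives the time, the measured TCP pose, the force, the opening and the grip force at its end, in the units of the state.
- ctrl.sense(): the state, without advancing time (a new reading comes with each control period).
- ctrl.capture(name): name is "side" or "top" or "wrist"; returns (picture, depth): 420x560x3 uint8, red, green, blue; 420x560 float32, mm along the optical axis (not along the pixel's ray), 0 where there is no reading.
- ctrl.calibration(name): a dict with "fx", "fy", "cx", "cy" (pixels), "view" (4x4, takes a point from world to camera coordinates); the wrist camera has in their place "mount" (4x4, takes a point from camera to tool coordinates, whose origin is the TCP and whose axes are the flange's). Camera axes: x right, y down, z forward; pixel columns grow to the right and rows downward; lengths in mm; the calibration is good to about 2 mm. A picture is of the moment at which its call begins: read the wrist's pose just before it. calibration takes no time and is no camera call.
- ctrl.finish_job(): hands the job in; it is judged then, once.
Trained networks look in the newest picture that a camera, given by its name, has taken for a name from the list of things; names that differ only in an ending like _2 or _b are one class to them, and where a whole thing is asked for, a point or a joint stands for the part that bears it (a point fixed in the world has none). Each returns a list of dicts, best first, with "conf" (0 to 1); they miss things now and then, are a little off and sometimes report something else, mostly with a low value. They report only what shows in the picture. A call takes as long as a camera call. They do not tell look-alikes from the thing itself.
- ctrl.search_frame(camera, query): "box" ([left, top, right, bottom] in pixels, round what is visible of it).
- ctrl.place_of(camera, query): "uv" ([column, row] in pixels: a listed point, or the origin of a listed thing).
The state is a dict: "time_s": time; "joints": joint angles; "dq": joint speeds; "tau": joint torques, N m; "eef_pos": TCP position; "ee_rot": TCP orientation; "force": force on the tool from outside, world axes, zero at the start; "wrist_torque": the same for the moment, N m; "grip_width": opening from 0.0 (shut) to 1.0 (fully open); "grip_force": force on a finger pad.
Only numpy, scipy, OpenCV 4.12 (cv2) and the standard library are available. Lean on these libraries where they do the work, as an engineer would, in place of code of your own. Each camera call takes 0.05 s, during which the arm holds its last target. There are 200 camera calls.

TASK

Take the red key out of the key stand, push it fully home into the keyway on top of the wooden spice box, then turn it clockwise (seen from above) about a quarter turn, so that the bolt inside lets go and the little door springs ajar. Leave the key standing in the lock and let go of it.

Things in the scene. Friction and masses are not known exactly. Their poses are not given: they have to be found in the camera images.
- red_key: Key with red disc bow, 110 mm tall, 100 g, upright in a dark block (60x220x45 mm, three 34 mm deep slots 70 mm apart along the key's y) beside a blue and a yellow key that do not work it. Origin: blade's bottom end; z up. Blade 10 mm (x) by 28 (y), z 0-58 mm. Bow: 44 mm disc centred at z 88 mm, flat faces 14 mm apart across x: pinch there from above. Fits the lock either way round.
- keyway (a point): Rim centre of the brass lock (94 mm across) in the middle of the top of a brown box 160x200x140 mm, 11 mm above it. z up; axes turn with the lock. Funnel (mouth 38x54 mm, 20 deep) leads to a slot 18 mm (x) by 34 (y), floor 54 mm below this point; key home: its end on that floor. The lock gives up to 8 mm sideways on soft springs; 17 degrees of play before it turns with the key.
- lock (a joint): Turn of the brass lock in rad: 0 at the start (locked), grows clockwise seen from above, stops at 1.5. Light friction (0.06 N m); stays where left. The hidden bolt draws back as it turns and frees the door at about 0.8.
- door (a joint): Opening of the box's pale wooden door (the side towards the robot) in rad: 0 shut, held by the bolt; a spring throws it ajar to about 0.5 by itself once the bolt is back. It stays clear of the key and needs no touch.
Not all that is in view belongs to the job. What is shaped like the red_key but green is not meant.

How it is judged (in metres and radians):
On the way, in this order (a step that is already met when the one before it is completed fails the run):
1. the red key is fully home in the still locked lock: its end within 8 mm of the slot's floor, lock turned less than 0.5 rad (z of red_key in the frame of keyway below -0.046 m and horizontal distance between red_key and keyway below 0.015 m and angle between red_key's own z axis and vertical below 0.35 rad and value of joint lock below 0.5 rad), for 0.1 s.
2. the red key has turned the lock past 0.7 rad and the door has sprung ajar, the key still home (value of joint lock above 0.7 rad and value of joint door above 0.15 rad and z of red_key in the frame of keyway below -0.042 m and horizontal distance between red_key and keyway below 0.015 m), for 0.1 s.
At the end, for the whole second after the job is handed in: The lock is turned by more than 0.7 rad, the door stands ajar by more than 0.15 rad, and the red key stands at rest in the lock, its end within 12 mm of the slot's floor and 15 mm of its axis, leaning less than 20 degrees (all of step 2 and angle between red_key's own z axis and vertical below 0.35 rad and linear speed of red_key below 0.05 m/s); the robot touches nothing.
It also fails if it takes over 51 s, if anything falls off the work surface, if the arm or the gripper's body presses on something with over 40 N, if the wrist force passes 120 N, or if a joint passes its speed limit or range.

## Working session

There is one attempt and no reset: what is moved stays moved. The work goes in short steps, Python scripts to look and compute and a tool call to move; the robot and the scene stay as the last step left them, time stands still between calls to the robot, and variables do not carry over. Pictures are saved under pics/ and viewed, at most 10 in all, crops included, and the job is handed in when it is done.

Besides the shell and the picture viewer there is one more tool, called in YAML: its name, and indented under it one key for each argument. send_rows: Moves the arm, as the interface text tells. Its arguments: {"type":"object","properties":{"targets":{"type":"array"},"grip":{"type":"number"},"squeeze":{"type":"number"}},"required":["targets"]}

```bash
ls; mkdir -p pics; cat > h.py <<'E'
import numpy as np, cv2
from rig import ctrl
def cap(n):
    p,d=ctrl.capture(n); return p,d
def world(n,u,v,z):
    c=ctrl.calibration(n); pc=np.array([(u-c['cx'])/c['fx']*z,(v-c['cy'])/c['fy']*z,z,1])
    return (np.linalg.inv(c['view'])@pc)[:3]
def cloud(n,d):
    c=ctrl.calibration(n); v,u=np.mgrid[0:d.shape[0],0:d.shape[1]]
    P=np.stack([(u-c['cx'])/c['fx']*d,(v-c['cy'])/c['fy']*d,d,np.ones_like(d)],-1)
    return (P@np.linalg.inv(c['view']).T)[...,:3]
E
python3 - <<'E'
from h import *
for n in('top','side'):
    p,d=cap(n); np.savez(n,p=p,d=d)
    cv2.imwrite(f'pics/{n}.png',p[...,::-1])
    for q in('red_key','keyway','lock','door'):
        for f in (ctrl.search_frame,ctrl.place_of):
            print(n,q,[{k:np.round(v,2).tolist() for k,v in r.items()} for r in f(n,q)][:5])
s=ctrl.sense();print(s)
E
```

```text
pics
top red_key [{'box': [430.6, 263.8, 453.2, 269.1], 'conf': 0.54}, {'box': [336.0, 140.0, 357.6, 160.5], 'conf': 0.53}]
top red_key [{'uv': [341.5, 156.2], 'conf': 0.73}, {'uv': [432.9, 270.5], 'conf': 0.44}]
top keyway [{'box': [155.5, 132.3, 198.8, 169.8], 'conf': 0.63}]
top keyway [{'uv': [175.9, 151.3], 'conf': 0.74}]
top lock [{'box': [157.5, 134.2, 199.4, 174.6], 'conf': 0.77}]Traceback (most recent call last):
  File "<stdin>", line 7, in <module>
ValueError: it knows: keyway, red_key
```

```bash
python3 - <<'E'
from h import *
t=np.load('top.npz')
p,d=cap('side'); np.savez('side',p=p,d=d)
cv2.imwrite('pics/side.png',p[...,::-1])
for q in('red_key','keyway'):
    print(q,ctrl.place_of('side',q))
s=ctrl.sense();print(s)
E
```

```text
red_key [{'uv': [339.9, 366.0], 'conf': 0.61}]
keyway [{'uv': [268.7, 140.4], 'conf': 0.56}]
{'time_s': 0.45, 'joints': array([ 9.67602839e-01,  3.12941322e-01,  1.49775840e+00,  1.16734714e-05,
        1.33101132e+00, -2.23398242e-01]), 'dq': array([ 1.76787199e-04, -1.21028403e-03, -2.45356651e-04,  2.36925453e-04,
        2.46275830e-05,  2.55797792e-04]), 'tau': array([-1.73137443e-03, -4.11869180e+01, -2.59718692e+01, -2.54216166e-04,
        1.02872396e-03, -7.04317500e-06]), 'eef_pos': array([194.63109997, 487.57121233, 231.25101522]), 'ee_rot': array([-2.89656961e-05,  1.88759721e-01,  9.82023301e-01, -5.19313616e-05]), 'force': array([-0.45843348, -0.04164169, -0.0892846 ]), 'wrist_torque': array([ 0.00965361, -0.01059666,  0.048186  ]), 'grip_force': 0.0, 'grip_width': 1.0000808675274764}
```

View pics/top.png

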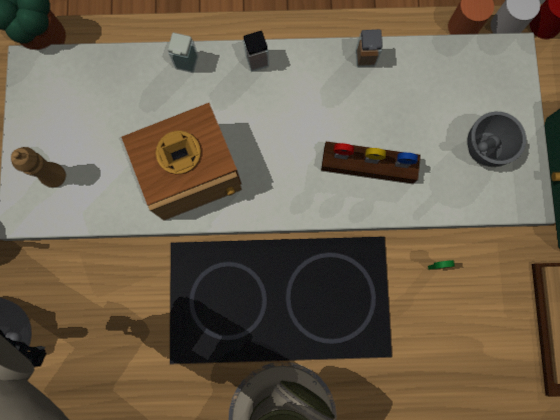

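View pics/side.png

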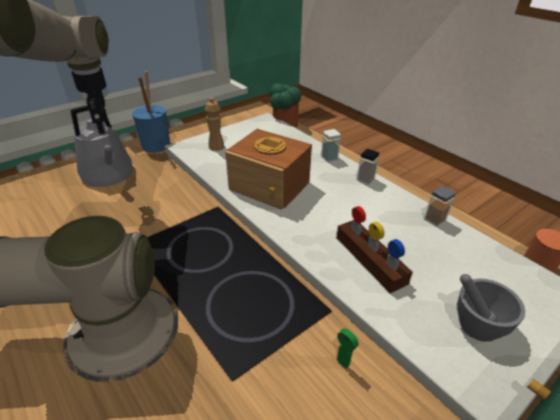

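The top view shows red key bow at (344,150), yellow at (375,155), blue at (408,158) in the dark stand, a green look-alike standing at (442,265), and the box's lock at (178,152). Candidates for red_key: these four. I choose the red one at (344,150), the side view's (359,214).

```bash
python3 - <<'E'
from h import *
for n in('top','side'):
    f=np.load(n+'.npz');p,d=f['p'],f['d'];C=cloud(n,d)
    hsv=cv2.cvtColor(p,cv2.COLOR_RGB2HSV)
    H,S,V=[hsv[...,i].astype(int) for i in range(3)]
    for nm,m in dict(red=((H<6)|(H>174))&(S>170)&(V>70),yel=(H>22)&(H<32)&(S>150)&(V>70),blue=(H>105)&(H<125)&(S>150)&(V>70)).items():
        roi=(C[...,2]>60)&(C[...,2]<180)&(C[...,0]>250)&(C[...,0]<800)&m&(d>0)&(C[...,1]<100)
        P=C[roi]
        if len(P): print(n,nm,len(P),'med',np.median(P,0).round(1),'p2',np.percentile(P,3,axis=0).round(1),'p98',np.percentile(P,97,axis=0).round(1))
    # box top, stand top
    b=(abs(C[...,2]-140)<6)&(C[...,1]>60)&(C[...,0]>300)
    r=cv2.minAreaRect(C[b][:,:2].astype(np.float32));print(n,'boxtop',b.sum(),r,np.median(C[b][:,2]))
    g=(abs(C[...,2]-151)<5)&(C[...,1]>60)&(C[...,0]>300)&(H<35)&(S>100)
    print('z hist',np.histogram(C[...,2][(C[...,1]>60)&(C[...,0]>300)],bins=range(80,180,6)))
    s=(C[...,2]>35)&(C[...,2]<52)&(C[...,1]<60)&(C[...,1]>-250)&(C[...,0]>350)&(C[...,0]<650)&(V<90)
    if s.sum()>10: print('stand',s.sum(),cv2.minAreaRect(C[s][:,:2].astype(np.float32)),np.median(C[s][:,2]))
f=np.load('top.npz');p=f['p'];d=f['d']
print(world('top',176,151.3,d[134,178]),d[130:175:4,178],cloud('top',d)[130:175:4,178,2])
a=cv2.resize(p[115:195,310:430],None,fx=4,fy=4,interpolation=2)
b=cv2.resize(p[120:190,140:220],None,fx=4.57,fy=4.57,interpolation=2)[:320]
cv2.imwrite('pics/crop.png',np.hstack([a[:, :400],b[:, :366]])[...,::-1])
E
```

```text
top red 122 med [ 582.8 -148.4  156. ] p2 [ 575.4 -168.4  118.1] p98 [ 597.7 -130.6  161.4]
top yel 123 med [ 571.  -217.5  155.9] p2 [ 563.2 -237.2  142. ] p98 [ 579.2 -199.7  160.8]
top blue 109 med [ 558.9 -284.3  156.2] p2 [ 551.7 -304.5  143.4] p98 [ 566.3 -268.9  161.3]
top boxtop 1122 ((694.95751953125, 351.44830322265625), (604.0419311523438, 436.7418518066406), 77.6198501586914) 139.61817529122345
z hist (array([ 187,  189,  126,  137,  162,  203,  256,  252,  291,  613,  509,
        407,  396,  348,  198, 1275]), array([ 80,  86,  92,  98, 104, 110, 116, 122, 128, 134, 140, 146, 152,
       158, 164, 170, 176]))
stand 110 ((518.29296875, -117.78800964355469), (263.5135803222656, 198.32659912109375), 89.96639251708984) 44.496687999619894
side red 132 med [ 574.  -157.3  146.8] p2 [ 570.3 -170.2  127. ] p98 [ 582.4 -138.   161.4]
side yel 168 med [ 562.2 -224.2  146.6] p2 [ 558.2 -239.   126. ] p98 [ 570.3 -205.2  162.3]
side blue 126 med [ 550.9 -296.1  150.9] p2 [ 545.8 -308.5  134.7] p98 [ 558.6 -274.   162.1]
side boxtop 1774 ((1407.02978515625, 1163.064208984375), (2198.740234375, 2144.031982421875), 2.7136943340301514) 140.31361281193142
z hist (array([718, 744, 704, 717, 732, 712, 733, 721, 737, 811, 963, 671, 660,
       662, 606, 604]), array([ 80,  86,  92,  98, 104, 110, 116, 122, 128, 134, 140, 146, 152,
       158, 164, 170, 176]))
stand 71 ((544.955322265625, -180.9602813720703), (137.98403930664062, 3.978560447692871), 79.72623443603516) 48.274500875992544
[574.94071274 207.26598562 181.0458566 ] [1147.191  1136.9047 1135.507  1134.5302 1143.2825 1152.1118 1174.8717
 1180.5039 1127.3573 1123.0847 1127.2473 1133.1914] [178.71391821 187.1851749  187.11792194 186.64809306 176.78263503
 166.82090615 143.34605923 136.42336094 186.55771242 189.30942803
 183.86068364 176.66520394]
```

View pics/crop.png

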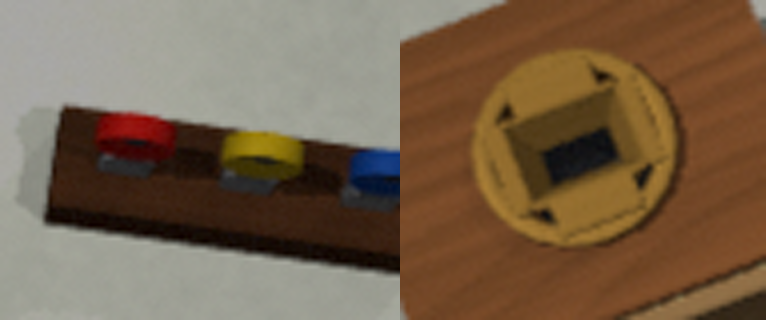

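The crop confirms the red-bowed key in the left slot of the stand. The keyway's long axis runs up and to the right in the image. Next I refine the numbers.

```bash
python3 - <<'E'
from h import *
f=np.load('top.npz');p,d=f['p'],f['d'];C=cloud('top',d)
print('counter',np.median(C[185:200,290:310,2]),np.median(C[60:90,290:310,2]),'box top',C[175:185:4,165:200:8,2].round(1).tolist())
hsv=cv2.cvtColor(p,cv2.COLOR_RGB2HSV);H,S,V=[hsv[...,i].astype(int) for i in range(3)]
m=((H<6)|(H>174))&(S>170)&(C[...,2]>157)&(C[...,1]<0)&(C[...,0]<700)
print('red top',C[m].mean(0),m.sum())
# lock rim ring: fit circle at rim height
L=(C[...,2]>183)&(C[...,2]<195)&(C[...,1]>100)&(C[...,1]<320)&(C[...,0]>480)&(C[...,0]<700)
P=C[L];print(L.sum(),np.median(P,0),cv2.minEnclosingCircle(P[:,:2].astype(np.float32)))
B=(C[...,2]>168)&(C[...,2]<197)&(C[...,1]>60)&(C[...,1]<360)&(C[...,0]>450)&(C[...,0]<720)
print(cv2.minAreaRect(C[B][:,:2].astype(np.float32)))
print('mount',ctrl.calibration('wrist'))
E
```

```text
counter 38.57191617154149 38.02319459174919 box top [[179.7, 179.3, 179.7, 179.9, 177.9], [179.9, 173.5, 178.2, 178.7, 178.7], [179.4, 178.5, 178.8, 179.1, 181.6]]
red top [ 546.98760946 -136.08616181  277.26579464] 57
1136 [572.52121543 201.95860461 187.23189831] ((575.059814453125, 210.1440887451172), 107.60690307617188)
((566.3178100585938, 200.12667846679688), (176.2930145263672, 200.39871215820312), 20.879472732543945)
mount {'fx': 329.7487024252215, 'fy': 329.7487024252215, 'cx': 273.84177175974315, 'cy': 204.93067679004224, 'mount': array([[-5.12296402e-04, -9.51433707e-01, -3.07853276e-01,
         7.73516177e+01],
       [ 9.99999575e-01, -2.51464933e-04, -8.86928913e-04,
        -5.25166653e-01],
       [ 7.66439760e-04, -3.07853599e-01,  9.51433431e-01,
        -1.43321671e+02],
       [ 0.00000000e+00,  0.00000000e+00,  0.00000000e+00,
         1.00000000e+00]])}
```

send_rows:
  targets:
    - {"offset": [2,-3.4,1],"spin": -0.12}
    - {"offset": [4,-6.8,2],"spin": -0.24}
    - {"offset": [6,-10.2,3],"spin": -0.36}
    - {"offset": [8,-13.6,4],"spin": -0.48}
    - {"offset": [10,-17,5],"spin": -0.6}
    - {"offset": [12,-20.4,5],"spin": -0.72}
    - {"offset": [14,-23.8,5],"spin": -0.84}
    - {"offset": [16,-27.2,5],"spin": -0.96}
  grip: 1

```text
time_s: 1.12
eef_pos: [355.2, 213.8, 281.7]
ee_rot: [0.0, 0.623, 0.782, 0.0]
force: [0.3, 0.0, 0.4]
grip_width: 0.997
grip_force: 0.0
```

send_rows:
  targets:
    - {"offset": [2.3,-3.4,0],"spin": -0.1}
    - {"offset": [4.6,-6.8,0],"spin": -0.2}
    - {"offset": [6.9,-10.2,0],"spin": -0.3}
    - {"offset": [9.2,-13.6,0],"spin": -0.4}
    - {"offset": [11.5,-17,0],"spin": -0.4}
    - {"offset": [13.8,-20.4,0],"spin": -0.4}
    - {"offset": [16.1,-23.8,0],"spin": -0.4}
    - {"offset": [18.4,-27.2,0],"spin": -0.4}

```text
time_s: 1.78
eef_pos: [539.4, -58.4, 281.3]
ee_rot: [0.0, 0.764, 0.645, 0.0]
force: [0.7, 0.5, 0.5]
grip_width: 1.001
grip_force: 0.0
```

send_rows:
  targets:
    - {"offset": [1.5,-3.3,0],"spin": 0}
    - {"offset": [2.8,-6.6,0],"spin": 0}
    - {"offset": [4.0,-9.3,0],"spin": 0}
    - {"offset": [4.0,-9.3,0],"spin": 0}
    - {"offset": [4.0,-9.3,0],"spin": 0}

```text
time_s: 2.2
eef_pos: [578.7, -150.5, 280.5]
ee_rot: [-0.001, 0.765, 0.644, -0.0]
force: [-0.0, 0.8, -0.0]
grip_width: 0.998
grip_force: 0.0
```

```bash
cat >> h.py <<'E'
from scipy.spatial.transform import Rotation as Rn
def wcloud(s,d):
    c=ctrl.calibration('wrist'); T=np.eye(4); w,x,y,z=s['ee_rot']
    T[:3,:3]=Rn.from_quat([x,y,z,w]).as_matrix(); T[:3,3]=s['eef_pos']; T=T@c['mount']
    v,u=np.mgrid[0:d.shape[0],0:d.shape[1]]
    P=np.stack([(u-c['cx'])/c['fx']*d,(v-c['cy'])/c['fy']*d,d,np.ones_like(d)],-1)
    return (P@T.T)[...,:3]
def hsv(p):
    h=cv2.cvtColor(p,cv2.COLOR_RGB2HSV).astype(int); return h[...,0],h[...,1],h[...,2]
E
python3 - <<'E'
from h import *
s=ctrl.sense();p,d=cap('wrist');np.savez('w1',p=p,d=d);cv2.imwrite('pics/w1.png',p[...,::-1])
C=wcloud(s,d);H,S,V=hsv(p)
m=((H<6)|(H>174))&(S>150)&(V>60)&(C[...,2]>90)&(C[...,2]<180)
P=C[m];print(m.sum(),P.mean(0),np.percentile(P,[3,50,97],axis=0).round(1))
ys,xs=np.where(m);print(xs.min(),xs.max(),ys.min(),ys.max())
Q=P[P[:,2]>150];print('top',len(Q),Q.mean(0),cv2.minAreaRect(Q[:,:2].astype(np.float32)))
yb={}
for nm,lo,hi in(('y',20,34),('b',100,128)):
    mm=(H>lo)&(H<hi)&(S>130)&(V>60)&(C[...,2]>150)&(C[...,2]<175);yb[nm]=C[mm];print(nm,mm.sum(),C[mm].mean(0) if mm.any() else 0)
E
```

```text
808 [ 584.85230316 -147.05397286  156.83736209] [[ 576.8 -168.   144.4]
 [ 584.9 -145.9  158.6]
 [ 592.8 -130.8  162.1]]
271 287 166 214
top 707 [ 584.55881803 -148.68476647  158.30561631] ((584.23046875, -151.24009704589844), (38.55573272705078, 13.673686981201172), 80.06338500976562)
y 575 [ 572.87436386 -215.29735321  158.18840449]
b 308 [ 560.81630386 -285.58639562  159.53955564]
```

View pics/w1.png

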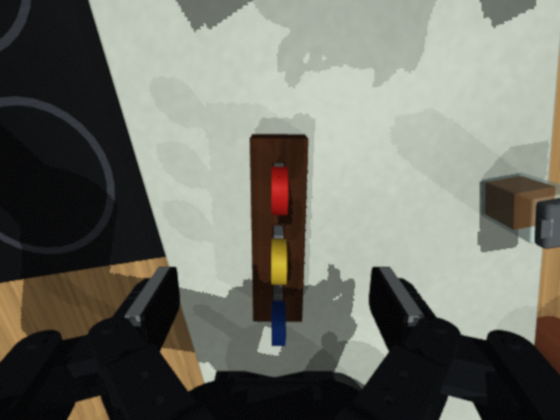

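The wrist view shows the red bow at (279,190), midway between the open fingers; its centre is x 584.5, y -150. Moving down to grasp it.

send_rows:
  targets:
    - {"offset": [0.55,0,-2.5],"spin": 0}
    - {"offset": [0.55,0,-5.5],"spin": 0}
    - {"offset": [0.55,0,-8.5],"spin": 0}
    - {"offset": [0.55,0,-11.5],"spin": 0}
    - {"offset": [0.55,0,-14],"spin": 0}
    - {"offset": [0.55,0,-15.5],"spin": 0}
    - {"offset": [0.55,0,-16.2],"spin": 0}
    - {"offset": [0.55,0,-16.2],"spin": 0}

```text
time_s: 2.92
eef_pos: [583.6, -148.2, 118.5]
ee_rot: [-0.001, 0.764, 0.645, -0.0]
force: [-0.4, -0.1, -0.7]
grip_width: 1.002
grip_force: 0.0
```

send_rows:
  targets:
    - {"offset": [0,0,0],"spin": 0}
    - {"offset": [0,0,0],"spin": 0}
    - {"offset": [0,0,0],"spin": 0}
    - {"offset": [0,0,0],"spin": 0}
    - {"offset": [0,0,0],"spin": 0}
    - {"offset": [0,0,0],"spin": 0}
    - {"offset": [0,0,0],"spin": 0}
    - {"offset": [0,0,0],"spin": 0}
  grip: 0
  squeeze: 60

```text
time_s: 3.58
eef_pos: [584.1, -149.5, 119.7]
ee_rot: [0.0, 0.764, 0.645, -0.0]
force: [-0.9, 0.8, 4.8]
grip_width: 0.16
grip_force: 58.7
```

send_rows:
  targets:
    - {"offset": [0,0,1],"spin": 0}
    - {"offset": [0,0,3],"spin": 0}
    - {"offset": [0,0,6],"spin": 0}
    - {"offset": [0,0,9.5],"spin": 0}
    - {"offset": [0,0,13],"spin": 0}
    - {"offset": [0,0,16.5],"spin": 0}
    - {"offset": [0,2,19],"spin": 0.1}
    - {"offset": [0,5,19],"spin": 0.2}

```text
time_s: 4.25
eef_pos: [585.1, -101.0, 315.3]
ee_rot: [0.005, 0.696, 0.718, 0.002]
force: [1.1, 0.2, -0.9]
grip_width: 0.16
grip_force: 58.7
```

send_rows:
  targets:
    - {"offset": [0,3.5,0],"spin": 0.1}
    - {"offset": [0,7,0],"spin": 0.2}
    - {"offset": [0,10.5,0],"spin": 0.3}
    - {"offset": [-0.5,14,0],"spin": 0.34}
    - {"offset": [-1,17,0],"spin": 0.34}
    - {"offset": [-1,19.5,0],"spin": 0.34}
    - {"offset": [-1,21,0],"spin": 0.34}
    - {"offset": [-1,21,0],"spin": 0.34}

```text
time_s: 4.92
eef_pos: [573.7, 113.5, 309.7]
ee_rot: [-0.0, 0.563, 0.826, 0.0]
force: [-0.5, -1.4, -1.2]
grip_width: 0.158
grip_force: 58.6
```

send_rows:
  targets:
    - {"offset": [0,0,0],"spin": 0}
    - {"offset": [0,0,0],"spin": 0}

```text
time_s: 5.08
eef_pos: [574.2, 109.9, 309.4]
ee_rot: [0.0, 0.565, 0.825, -0.0]
force: [0.2, 0.1, -1.1]
grip_width: 0.151
grip_force: 58.6
```

```bash
python3 - <<'E'
from h import *
s=ctrl.sense();p,d=cap('wrist');np.savez('w2',p=p,d=d,pos=s['eef_pos'],rot=s['ee_rot']);cv2.imwrite('pics/w2.png',p[...,::-1])
print(s['eef_pos'],s['ee_rot'],s['force'])
print(ctrl.place_of('wrist','keyway'),ctrl.place_of('wrist','red_key'))
C=wcloud(s,d)
r=ctrl.place_of('wrist','keyway')
H,S,V=hsv(p)
L=(C[...,2]>184)&(C[...,2]<197)&(np.hypot(C[...,0]-572,C[...,1]-203)<75)
P=C[L];print(L.sum(),np.median(P,0),cv2.minEnclosingCircle(P[:,:2].astype(np.float32)))
D=(C[...,2]<165)&(np.hypot(C[...,0]-572,C[...,1]-203)<30)
ys,xs=np.where(L);print(xs.min(),xs.max(),ys.min(),ys.max())
if D.sum()>5: print('hole',D.sum(),C[D].mean(0),cv2.minAreaRect(C[D][:,:2].astype(np.float32)))
E
```

```text
[574.19385503 109.894116   309.41432411] [ 7.14846653e-05  5.64763996e-01  8.25252453e-01 -1.15276021e-04] [ 0.19482354  0.12998832 -1.11757515]
[{'uv': [322.3, 86.3], 'conf': 0.74}] [{'uv': [271.0, 220.3], 'conf': 0.82}, {'uv': [40.4, 365.4], 'conf': 0.68}]
9756 [572.05012016 205.2192228  189.73529825] ((573.805419921875, 202.12559509277344), 46.94520950317383)
255 378 17 147
hole 925 [575.90630132 204.00206646 141.54774454] ((574.431396484375, 202.56210327148438), (16.654191970825195, 34.27565383911133), 21.155576705932617)
```

View pics/w2.png

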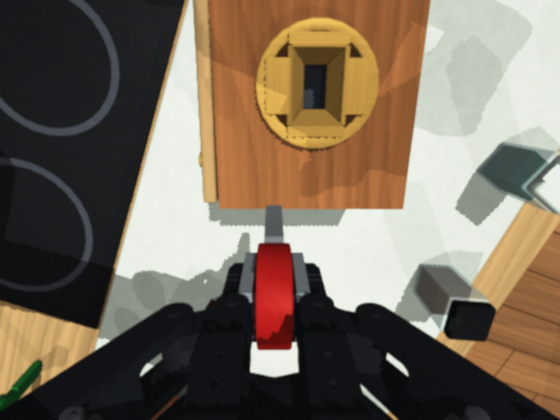

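The lock shows at (315,83) with its slot along the image's vertical. The key hangs upright in the pads, bow at (273,295). Next I check where the key sits in the hand and how far to go.

```bash
python3 - <<'E'
from h import *
f=np.load('w2.npz');p,d=f['p'],f['d'];s=dict(eef_pos=f['pos'],ee_rot=f['rot']);C=wcloud(s,d);H,S,V=hsv(p)
T=Rn.from_quat([*s['ee_rot'][1:],s['ee_rot'][0]]).as_matrix()
L=(C-s['eef_pos'])@T
m=((H<6)|(H>174))&(S>150)&(V>60)&(L[...,2]<0)&(L[...,2]>-60)
P=L[m];print(m.sum(),np.percentile(P,[2,50,98],axis=0).round(1))
q=L[205:240,262:286];q=q[(q[...,2]>10)&(q[...,2]<90)];print('blade',np.percentile(q,[2,50,98],axis=0).round(1))
E
```

```text
3851 [[-14.5  -6.1 -42.3]
 [  8.1   0.8 -38.1]
 [ 19.2   7.4 -18.7]]
blade [[ 9.8 -4.5 10.1]
 [11.4  0.3 29.3]
 [11.9  5.1 60. ]]
```

send_rows:
  targets:
    - {"offset": [0,2.5,0],"spin": 0}
    - {"offset": [0,5.5,0],"spin": 0}
    - {"offset": [0,8,0],"spin": 0}
    - {"offset": [-0.05,9.4,0],"spin": 0}
    - {"offset": [-0.05,9.4,0],"spin": 0}
    - {"offset": [-0.05,9.4,-2],"spin": 0}
    - {"offset": [-0.05,9.4,-3],"spin": 0}
    - {"offset": [-0.05,9.4,-3],"spin": 0}

```text
time_s: 5.95
eef_pos: [573.0, 203.3, 276.7]
ee_rot: [-0.002, 0.565, 0.825, -0.002]
force: [-0.1, 0.3, -3.1]
grip_width: 0.154
grip_force: 58.6
```

send_rows:
  targets:
    - {"offset": [0,0,-1],"spin": 0}
    - {"offset": [0,0,-2],"spin": 0}
    - {"offset": [0,0,-3],"spin": 0}
    - {"offset": [0,0,-4],"spin": 0}
    - {"offset": [0,0,-4.5],"spin": 0}
    - {"offset": [0,0,-4.5],"spin": 0}

```text
time_s: 6.45
eef_pos: [573.2, 204.5, 232.7]
ee_rot: [-0.001, 0.565, 0.825, -0.001]
force: [-0.1, 0.2, -1.3]
grip_width: 0.156
grip_force: 58.6
```

send_rows:
  targets:
    - {"offset": [0,0,-0.6],"spin": 0}
    - {"offset": [0,0,-1.2],"spin": 0}
    - {"offset": [0,0,-1.8],"spin": 0}
    - {"offset": [0,0,-2.3],"spin": 0}
    - {"offset": [0,0,-2.3],"spin": 0}
    - {"offset": [0,0,-2.3],"spin": 0}

```text
time_s: 6.95
eef_pos: [573.6, 204.6, 211.1]
ee_rot: [-0.0, 0.565, 0.825, -0.0]
force: [0.2, -1.3, -1.2]
grip_width: 0.162
grip_force: 58.6
```

send_rows:
  targets:
    - {"offset": [0,0,-0.3],"spin": 0}
    - {"offset": [0,0,-0.5],"spin": 0}
    - {"offset": [0,0,-0.7],"spin": 0}
    - {"offset": [0,0,-0.7],"spin": 0}
    - {"offset": [0,0,-0.7],"spin": 0}

```text
time_s: 7.37
eef_pos: [574.2, 204.7, 205.6]
ee_rot: [0.001, 0.565, 0.825, 0.001]
force: [1.0, 0.7, 5.3]
grip_width: 0.159
grip_force: 59.5
```

send_rows:
  targets:
    - {"offset": [0,0,-0.1],"spin": 0}
    - {"offset": [0,0,-0.1],"spin": 0}
    - {"offset": [0,0,-0.1],"spin": -0.08}
    - {"offset": [0,0,-0.1],"spin": -0.16}
    - {"offset": [0,0,-0.1],"spin": -0.24}
    - {"offset": [0,0,-0.1],"spin": -0.32}
    - {"offset": [0,0,-0.1],"spin": -0.4}
    - {"offset": [0,0,-0.1],"spin": -0.48}

```text
time_s: 8.03
eef_pos: [574.6, 204.7, 205.5]
ee_rot: [0.001, 0.746, 0.666, 0.002]
force: [-0.6, -0.8, 9.2]
grip_width: 0.159
grip_force: 60.2
```

send_rows:
  targets:
    - {"offset": [0,0,0],"spin": -0.08}
    - {"offset": [0,0,0],"spin": -0.16}
    - {"offset": [0,0,0],"spin": -0.24}
    - {"offset": [0,0,0],"spin": -0.32}
    - {"offset": [0,0,0],"spin": -0.4}
    - {"offset": [0,0,0],"spin": -0.48}
    - {"offset": [0,0,0],"spin": -0.56}
    - {"offset": [0,0,0],"spin": -0.64}

```text
time_s: 8.7
eef_pos: [574.6, 204.7, 205.5]
ee_rot: [0.001, 0.918, 0.398, 0.002]
force: [0.6, -0.1, 9.8]
grip_width: 0.155
grip_force: 60.2
```

send_rows:
  targets:
    - {"offset": [0,0,0],"spin": -0.08}
    - {"offset": [0,0,0],"spin": -0.16}
    - {"offset": [0,0,0],"spin": -0.24}
    - {"offset": [0,0,0],"spin": -0.32}
    - {"offset": [0,0,0],"spin": -0.36}
    - {"offset": [0,0,0],"spin": -0.36}
    - {"offset": [0,0,0],"spin": -0.36}

```text
time_s: 9.28
eef_pos: [574.6, 204.6, 205.5]
ee_rot: [0.0, 0.973, 0.229, 0.002]
force: [-0.7, -0.0, 9.3]
grip_width: 0.16
grip_force: 60.2
```

```bash
python3 - <<'E'
from h import *
s=ctrl.sense();print(s['eef_pos'],s['force'],s['wrist_torque'])
p,d=cap('side');q,e=cap('top')
a=cv2.resize(p[100:230,200:340],(560,520));b=cv2.resize(q[90:240,110:255],None,fx=1.65,fy=1.65)
c=np.zeros((520,800,3),np.uint8);c[:,:560]=a;c[:b.shape[0],560:560+b.shape[1]]=b[:, :240]
cv2.imwrite('pics/turn.png',c[...,::-1])
E
```

```text
[574.63502678 204.63776097 205.48861526] [-7.48712763e-01 -2.20897136e-03  9.27918485e+00] [-0.13196214  0.06291158 -0.00371434]
```

View pics/turn.png

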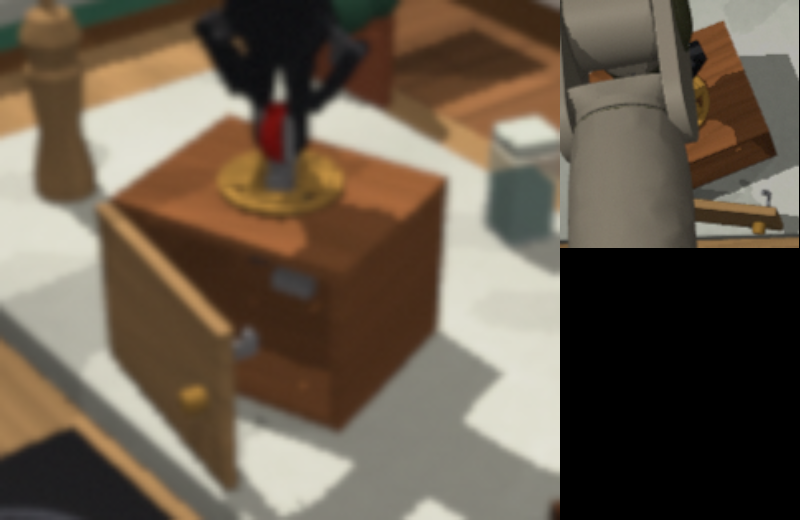

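The door stands ajar (pixel 165,345 in the crop), and the red key is upright in the turned lock. Release and retreat upward.

send_rows:
  targets:
    - {"offset": [0,0,0.1],"spin": 0}
    - {"offset": [0,0,0.1],"spin": 0}
    - {"offset": [0,0,0.1],"spin": 0}
    - {"offset": [0,0,0.1],"spin": 0}
    - {"offset": [0,0,0.1],"spin": 0}
    - {"offset": [0,0,0.1],"spin": 0}
    - {"offset": [0,0,0.1],"spin": 0}
    - {"offset": [0,0,0.1],"spin": 0}
  grip: 1

```text
time_s: 10.05
eef_pos: [573.6, 204.6, 204.2]
ee_rot: [-0.0, 0.973, 0.229, -0.0]
force: [-0.3, -0.1, -1.7]
grip_width: 0.997
grip_force: 0.0
```

send_rows:
  targets:
    - {"offset": [0,0,1],"spin": 0}
    - {"offset": [0,0,3],"spin": 0}
    - {"offset": [0,0,6],"spin": 0}
    - {"offset": [0,0,9],"spin": 0}
    - {"offset": [0,0,12],"spin": 0}
    - {"offset": [0,0,14],"spin": 0}
    - {"offset": [0,0,14],"spin": 0}
    - {"offset": [0,0,14],"spin": 0}

```text
time_s: 10.72
eef_pos: [573.8, 204.6, 345.6]
ee_rot: [0.0, 0.973, 0.229, 0.001]
force: [-0.3, -0.6, -0.7]
grip_width: 1.002
grip_force: 0.0
```

```bash
python3 - <<'E'
from h import *
s=ctrl.sense();print(s['eef_pos'],s['force'],s['grip_width'])
p,d=cap('side');w,e=cap('wrist');C=wcloud(s,e);H,S,V=hsv(w)
m=((H<6)|(H>174))&(S>150)&(V>60)&(np.hypot(C[...,0]-574,C[...,1]-203)<60)&(C[...,2]>190)
P=C[m];print(m.sum(),'top z',np.percentile(P[:,2],[50,98]),cv2.minAreaRect(P[P[:,2]>238][:,:2].astype(np.float32)))
c=np.hstack([cv2.resize(p[100:230,200:340],(400,371)),cv2.resize(w,(400,371))])
cv2.imwrite('pics/end.png',c[...,::-1])
E
```

```text
[573.75637646 204.6306393  345.57441474] [-0.28905262 -0.61364215 -0.68767384] 1.0017173051958967
890 top z [246.29179319 249.46685624] ((576.11572265625, 202.39256286621094), (37.24408721923828, 13.908652305603027), 28.376073837280273)
```

View pics/end.png

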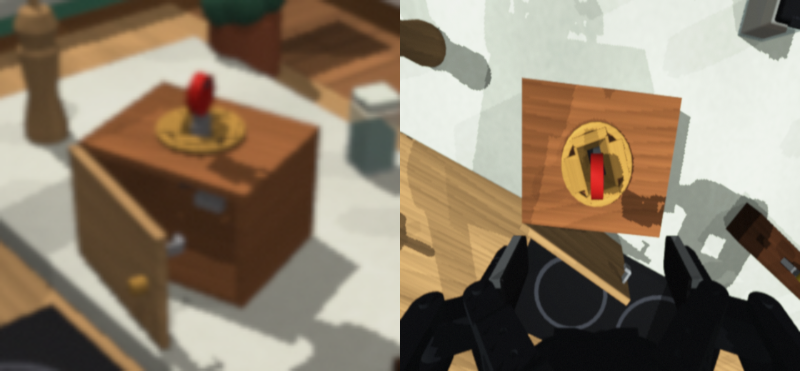

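The key stands upright in the lock at (597,172), its top at about z 247 mm, which is the home height. The door is ajar and the gripper is clear.

```bash
python3 -c "
from rig import ctrl
print(ctrl.finish_job())"
```

```text
the job is handed in; nothing more can be done
None
```

The red key stands fully home in the turned lock, the door has sprung ajar, the gripper is clear, and the job was handed in after about 11 s of robot time; no verdict came back.

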